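Hang the lidded pail on the tool rail by its bail

TASK

Clear the small lidded pail off the bench by hanging it on the free hook of the tool rail. First swing its folded bail upright while the pail stays standing in its place, then bring the pail to the hook and lower the middle of the bail's grip gently into the dip of the hook, so that the pail hangs level; let the hook take the weight before you let go, do not force the hook, and leave the other things on the bench alone.

Things in the scene. Friction and masses are not known exactly. Their poses are not given: they have to be found in the camera images.
- pail: (All sizes in mm.) Loose white plastic pail with black lid, standing on the bench, 97 tall: 94 wide at the foot, 110 at 68 up, then a thin collar 136 wide (68 to 74 up), a neck 116 wide and the lid, 122 wide (86 to 97 up). 0.35 to 0.75 kg in all. Origin: centre of its underside; z up; its -x points to the side on which the folded bail lies, to the robot's right within 0.55 rad.
- pail_hinge (a point): Point on the pail's axis, 79.5 above its underside, through which the hinge line of the bail runs (along the pail's y, between two small ears 137 apart). Axes as the pail's.
- bail (a joint): Angle (rad) of the wire bail about its hinge. 0: folded, level, jutting out over the pail's -x side with free space under its grip; pi/2: upright over the lid; stop at 3.0. Starts folded, 0 to 0.25. The hinge is slightly stiff (about 0.7 N at the grip moves it), so the bail stays where it is left. The wire is 4 thick, its arms 137 apart at the ears and 112 just below the grip.
- bail_grip (a point): Centre of the bail's straight black grip tube, 12 in diameter and 88 long, parallel to the hinge line and 100 from it. Axes: y along the tube, -x from hinge to grip, z square to the bail (up when folded). Folded, the tube is 26 clear of the collar; upright, its centre is 179.5 above the pail's underside. Hold it some 28 to one side of the middle: the hook needs the middle.
- hook: The free hook, fixed: an 8 mm round steel J-bolt sticking out level from the rail towards the robot (-x). Origin: on the bolt's axis where its screw plate (30 wide, 45 tall) meets the rail; x towards the rail, y across, z up. Its height is fixed but it is screwed in more or less: the middle of its dip is 108 to 132 from the rail, which this pose does not tell; it must be seen or felt.
- hook_root (a point): Point on the axis of the hook's straight part, 60 out from the rail; axes as the hook's. The straight part (top 4 above) always runs from the rail to 18 before the dip's middle. The dip: flat floor 12 long, its top 10.5 below this axis, sides sloping 50 degrees, so the 12 mm grip is home with its centre 4.5 below this axis and 1.5 play. The upturned tip reaches 26 beyond the dip's middle, its top 14 above.
- rail: The fixed timber tool rail: batten 800 long, 70 tall, 22 thick, its top 297 above the bench, on two posts 720 apart. A trowel and a float hang on its far side. Origin on the bench under the batten's middle; y along the batten.
- brick: Bystander: loose red brick 102 x 205 x 58, origin at the centre of its underside, y along its length.
- tape: Bystander: tape measure 66 x 62 x 36, origin at the centre of its underside.
- knife: Bystander: utility knife lying along its x, 185 long, 18 thick, origin at the middle of its underside.
- tilestack: Bystander: stack of three tiles, up to 165 square, 27 tall, origin at the centre of its underside; it lies below the hook.
- cup: Bystander: lidded paper cup 85 wide, 105 tall, origin at the centre of its underside.
- scraper: Bystander: flat scraper lying along its x, 210 long.
- mosaic: Bystander: sheet of marble mosaic 150 x 150 x 9, origin at the centre of its underside.

How it is judged:
By the outcome, as a careful person would: the job done as asked, in the order asked, and still so for the second after the job is handed in, with the robot touching nothing.
It also fails if it takes over 72 s, if anything falls off the work surface, if the arm or the gripper's body presses on something with over 40 N, if the wrist force passes 120 N, or if a joint passes its speed limit or range.

ROBOT

A 6-joint arm with a two-finger parallel gripper is mounted at the origin on the work surface. World frame = base frame: x ahead of the robot, y to its left, z up, the work surface at z = 0. Lengths are in mm, angles in rad, forces in N, time in s.
With the tool pointing down it reaches from about 350 to 875 mm from the base axis. Payload 4.2 kg.
Tool frame: the origin (TCP) lies at the very end of the fingers, on their centre line; the grasp point (between the pads) lies 19 mm behind it; z points along the fingers, y is the line along which they close (so a half turn about z gives the same grasp; the last joint's range is limited). The gripper opens to 85 mm and grips with 20 to 120 N. Pads are 22 mm wide; open, the fingers measure 114 mm over their backs; the gripper's body (76 mm by 85 mm) begins 54 mm behind the grasp point. The pads swing forward as they close: fully open they stand 13 mm farther back than shut.
Start: joints at [-0.929, 0.385, 0.008, 0, -1.194, -0.259], TCP at [233.463, -579.736, 231.312] pointing down, gripper open.
Joint ranges: [-3.14, 3.14], [-1.21, 2.06], [-1.07, 1.41], [-3.16, 2.05], [-2.99, -0.16], [-3.1, 3.1]. Speed limits (rad/s): [2.79, 2.79, 3.14, 3.14, 3.14, 3.14].

INTERFACE

Orientations are given as a unit quaternion [x, y, z, w].
In Python, from bench import arm, optics gives the robot as it stands. The module is installed in compiled form; this text tells all that it offers.
- The arm moves only by the tool step_arm, never from a script. Its argument "motion" is a list of rows, each an object with "dr": the turn, a rotation vector about the tool's x, y, z in units of 8 degrees (1.0 is 8 degrees), a list of three; "slide": the shift along the tool's x, y, z in mm, a list of three; "jaw": the finger opening in mm, from 0 to 85.4. A call has exactly 8 rows; each row is the pose to reach, as a shift and turn from the pose commanded when the call began, along the tool's axes at that moment; what a row does not reach only later rows make up. A row lasts 1/8 s, in which the tool goes at most 62.5 mm and 10.7 degrees, less where a joint would pass 70% of its speed; a pose out of reach is approached as far as the arm can. A call with a gripper value outside its range is refused whole. The fingers move at their own pace and stop on an object; the grip force is fixed at half the most. Time passes only in rows, so rows that repeat a pose let the fingers close, or fill a call up. It gives the time, the measured TCP pose, the force, the opening and the grip force at its end, in the units of the state.
- arm.read_state(): the state, without advancing time (a new reading comes with each control period).
- optics.get_image(name): name is "side" or "top"; returns the picture (420x560x3 uint8, blue, green, red); there is no depth.
- optics.camera_info(name): a dict with "camera_matrix" (3x3 intrinsics, pixels), "view" (4x4, takes a point from world to camera coordinates). Camera axes: x right, y up, looking along -z (the intrinsics and any distortion apply to the point x, -y, -z); pixel columns grow to the right and rows downward; lengths in mm; the calibration is good to about 2 mm. A picture is of the moment at which its call begins. camera_info takes no time and is no camera call.
- arm.job_done(): hands the job in; it is judged then, once.
The state is a dict: "clock": time; "joints": joint angles; "joint_vel": joint speeds; "joint_efforts": joint torques, N m; "position": TCP position; "ee_rot": TCP orientation; "contact_force": force on the tool from outside, world axes, zero at the start; "wrist_torque": the same for the moment, N m; "gripper_width": finger opening in mm; "grasp_force": force on a finger pad.
Only numpy, scipy, OpenCV 4.12 (cv2) and the standard library are available. Lean on these libraries where they do the work, as an engineer would, in place of code of your own. Each camera call takes 0.05 s, during which the arm holds its last target. There are 200 camera calls.

## Working session

There is one attempt and no reset: what is moved stays moved. The work goes in short steps, Python scripts to look and compute and a tool call to move; the robot and the scene stay as the last step left them, time stands still between calls to the robot, and variables do not carry over. Pictures are saved under pics/ and viewed, at most 10 in all, crops included, and the job is handed in when it is done.

Besides the shell and the picture viewer there is one more tool, called after "Call:" by a JSON object that holds its "name" and its "arguments", one argument or row to a line. step_arm: Moves the arm, as the interface text tells. Its arguments: {"type":"object","properties":{"motion":{"type":"array","items":{"type":"object","properties":{"dr":{"type":"array","items":{"type":"number"}},"slide":{"type":"array","items":{"type":"number"}},"jaw":{"type":"number"}}}}},"required":["motion"]}

```bash
mkdir -p pics; python3 - <<'E'
from bench import arm, optics
import cv2
for n in("side","top"):
    cv2.imwrite(f"pics/{n}0.png",optics.get_image(n)); i=optics.camera_info(n); print(n,{k:(v.tolist() if hasattr(v,'tolist') else v) for k,v in i.items()})
print(arm.read_state())
E
```

```text
side {'camera_matrix': [[435.57171636631836, 0.0, 283.04875394509753], [0.0, 435.57171636631836, 211.25087293471574], [0.0, 0.0, 1.0]], 'view': [[-0.9819199425401529, -0.18868740473409387, 0.015175300216304173, 528.6344930229416], [0.1523747379079278, -0.7402884189215123, 0.654793857682078, -200.26677925518055], [-0.1123172546380698, 0.6452674795039647, 0.7556551556134368, -1277.0179533757967], [0.0, 0.0, 0.0, 1.0]]}
top {'camera_matrix': [[442.8477314711486, 0.0, 276.9072066639217], [0.0, 442.8477314711486, 208.35222326376353], [0.0, 0.0, 1.0]], 'view': [[-0.0203067719968482, -0.9997907945716303, 0.002449918548928525, 2.6210340749144714], [0.998108713834283, -0.020130276030187466, 0.05808414030544015, -545.9298908724644], [-0.05802267125134466, 0.0036247864456853186, 0.9983086849988241, -1203.0043720420392], [0.0, 0.0, 0.0, 1.0]]}
{'clock': 0.1, 'joints': array([-9.29386466e-01,  3.85493575e-01,  6.77239861e-03, -4.21948652e-04,
       -1.19402416e+00, -2.58583047e-01]), 'joint_vel': array([ 0.00057156, -0.00163578,  0.00366494,  0.00195849, -0.00151855,
       -0.00016064]), 'joint_efforts': array([-6.30029353e-04, -3.93318880e+01,  1.88929743e+01,  4.19793829e+00,
       -2.60156616e-03,  9.93061718e-06]), 'position': array([ 233.27282289, -579.27268826,  230.32839891]), 'ee_rot': array([-1.90170191e-01,  9.81750636e-01,  9.62786285e-04, -2.47293999e-04]), 'contact_force': array([-0.46078777, -0.41696802, -0.92478765]), 'wrist_torque': array([ 0.07339232, -0.00935498, -0.03170888]), 'grasp_force': 0.0, 'gripper_width': 85.5928689488758}
```

View pics/side0.png

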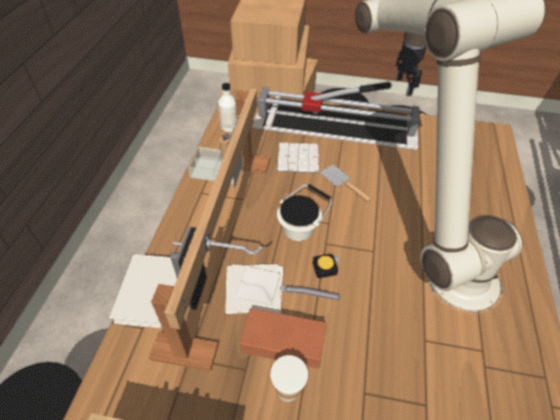

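View pics/top0.png

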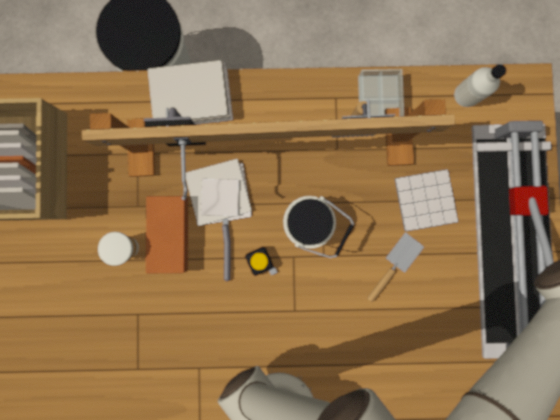

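The side view shows the pail lid at about (299,211), the bail grip at (319,192) and the hook from (208,243) to (268,245). The top view shows the lid at (310,222), the grip at (345,240), and the hook from (183,137) to (183,198). I'll enlarge both areas and measure with masks.

```bash
cat > h.py <<'E'
import numpy as np, cv2
from bench import arm, optics
C={n:optics.camera_info(n) for n in("side","top")}
def ray(n,px):
    K=np.array(C[n]["camera_matrix"]);V=np.array(C[n]["view"])
    d=np.linalg.inv(K)@[px[0],px[1],1.]; d=np.array([d[0],-d[1],-d[2]])
    R=V[:3,:3]; return -R.T@V[:3,3], R.T@d/np.linalg.norm(d)
def onz(n,px,z):
    o,d=ray(n,px); return o+d*(z-o[2])/d[2]
def tri(ps,pt):
    A=np.zeros((3,3));b=np.zeros(3);L=[]
    for n,p in(("side",ps),("top",pt)):
        o,d=ray(n,p);P=np.eye(3)-np.outer(d,d);A+=P;b+=P@o;L.append((P,o))
    x=np.linalg.solve(A,b); return x,[np.linalg.norm(P@(x-o)) for P,o in L]
def proj(n,X):
    K=np.array(C[n]["camera_matrix"]);V=np.array(C[n]["view"]);c=V[:3,:3]@X+V[:3,3]
    p=K@[c[0],-c[1],-c[2]];return p[:2]/p[2]
def blobs(im,box,thr=45,amin=15):
    x0,y0,x1,y1=box; m=(im[y0:y1,x0:x1].max(2)<thr).astype('u1')
    k,l,s,c=cv2.connectedComponentsWithStats(m); out=[]
    for i in range(1,k):
        if s[i,4]>=amin:
            pts=np.argwhere(l==i)[:,::-1].astype(np.float32)+[x0,y0]
            r=cv2.minAreaRect(pts.astype(np.float32)); out.append((int(s[i,4]),pts.mean(0).round(1).tolist(),cv2.boxPoints(r).round(1).tolist()))
    return out
E
python3 - <<'E'
from h import *
s=cv2.imread("pics/side0.png");t=cv2.imread("pics/top0.png")
for b in blobs(s,(262,170,345,240)):print("s",b)
for b in blobs(t,(275,185,370,270)):print("t",b)
def up(a,w,h):return cv2.resize(a,(w,h),interpolation=cv2.INTER_CUBIC)
a=up(s[170:270,165:345],800,444)[:300]
A=up(s[175:275,200:340],400,286);B=up(s[225:265,165:285],400,133)
Bt=up(t[190:270,270:370],400,320);Ct=up(t[125:215,150:240],400,400)
left=np.vstack([up(s[180:240,265:345],400,300),up(s[225:270,200:280],400,225)])
right=np.vstack([up(t[190:265,270:370],400,300),up(t[130:205,145:245],400,300)])
left=np.vstack([left,np.zeros((75,400,3),np.uint8)])
cv2.imwrite("pics/c0.png",np.hstack([left,right]))
E
```

```text
s (733, [299.1, 210.2], [[282.0, 197.0], [316.0, 197.0], [316.0, 224.0], [282.0, 224.0]])
t (1438, [310.0, 221.5], [[289.0, 201.0], [331.0, 201.0], [331.0, 242.0], [289.0, 242.0]])
t (35, [347.5, 232.4], [[340.1000061035156, 241.89999389648438], [350.0, 225.39999389648438], [352.20001220703125, 226.6999969482422], [342.29998779296875, 243.1999969482422]])
```

View pics/c0.png

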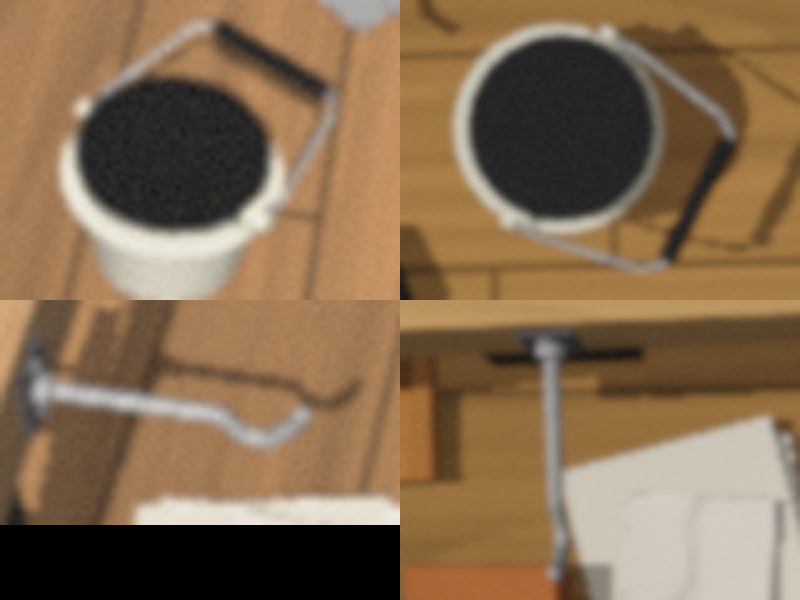

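The crops show the grip ends at side (308,186)/(330,198) and top (352,225)/(338,254). The ears are at top (321,198)/(298,244). The hook plate is at side (207.6,242)/top (182,141.5), the dip at side (252,252) and the tip at side (261,247)/top (183.7,198).

```bash
python3 - <<'E'
from h import *
np.set_printoptions(precision=1,suppress=True)
s=cv2.imread("pics/side0.png");t=cv2.imread("pics/top0.png")
print("lid top",onz("top",(310,221.5),97),"side",onz("side",(298.9,210),97))
print("ears",onz("top",(321,197.6),79.5),onz("top",(298,243.6),79.5))
print("grip",tri((308,185.6),(351.6,224.6)),tri((330.2,198),(337.6,254.1)))
print("root",tri((207.6,242),(181.8,141.4)))
print("tip",tri((261,246.6),(183.4,197.6)))
print("elbow",tri((244,247.2),(183,181)), "dip",tri((252.4,252.6),(185.2,190)))
# hook profile from masks: grey low-saturation bright pixels
hs=cv2.cvtColor(t,cv2.COLOR_BGR2HSV)
for r in range(142,204,4):
    row=hs[r,175:195]; k=np.where((row[:,1]<60)&(row[:,2]>90))[0]+175
    print(r,k.min() if len(k) else None,k.max() if len(k) else None,end="; ")
hs=cv2.cvtColor(s,cv2.COLOR_BGR2HSV);print()
for c in range(204,268,4):
    row=hs[232:260,c]; k=np.where((row[:,1]<60)&(row[:,2]>110))[0]+232
    print(c,k.min() if len(k) else None,k.max() if len(k) else None,end="; ")
for n,b,px in(("tape",(0,0),(260,261)),("cup",0,(116,249)),("tiles",0,(219,192))):print(n,onz("top",px,30))
E
```

```text
lid top [505.7 -92.3  97. ] side [507.5 -85.4  97. ]
ears [ 568.  -123.9   79.5] [449.4 -61.1  79.5]
grip (array([ 496.3, -200. ,   89.5]), [np.float64(0.5739196797555366), np.float64(0.5739196797555634)]) (array([ 420.6, -162. ,   88.1]), [np.float64(0.05131868036660753), np.float64(0.051318680366573007)])
root (array([684.7, 200.1, 261.9]), [np.float64(0.41604233653451467), np.float64(0.41604233653454187)])
tip (array([557.8, 195.3, 272. ]), [np.float64(0.7385417418455573), np.float64(0.7385417418457701)])
elbow (array([596.7, 198. , 262.4]), [np.float64(0.6457062147162325), np.float64(0.6457062147163729)]) dip (array([578. , 196.9, 244.6]), [np.float64(0.12511110177551718), np.float64(0.12511110177537507)])
142 179 184; 146 180 184; 150 181 184; 154 181 184; 158 181 184; 162 181 184; 166 182 184; 170 182 194; 174 182 194; 178 182 194; 182 183 194; 186 184 194; 190 184 194; 194 184 194; 198 182 194; 202 192 194; 
204 None None; 208 239 246; 212 241 245; 216 242 245; 220 242 246; 224 243 247; 228 243 247; 232 244 247; 236 245 248; 240 245 248; 244 246 250; 248 250 253; 252 251 254; 256 249 253; 260 246 250; 264 None None; tape [403.5  40.2  30. ]
cup [443.8 428.8  30. ]
tiles [592.9 148.5  30. ]
```

Measurements agree with the given sizes:

| Item | Value |
|---|---|
| Pail centre | (507,-92) |
| Tube middle | (458.5,-181,89), 100 from the hinge |
| Tube direction | about 153° |
| Hook axis | z≈262, y≈198 |
| Dip middle | x≈579 |

Plan: tilt the tool 45° and cage the tube between open fingers. Then swing along the arc and grip from above.

```bash
cat >> h.py <<'E'
from scipy.spatial.transform import Rotation as Ro
def Rt(yaw,tilt):  # tool x at yaw (deg) in plane, pointing down, tilted about tool x (tilt deg: z leans toward y)
    c,s=np.cos(np.radians(yaw)),np.sin(np.radians(yaw))
    return Ro.from_matrix(np.array([[c,-0+s,0],[s,-c,0],[0,0,-1]]))*Ro.from_rotvec([-np.radians(tilt),0,0])
def go(targets):
    st=arm.read_state();R=Ro.from_quat(st["ee_rot"]);p=st["position"]
    print("at",p.round(1),"f",st["contact_force"].round(1),"w",round(st["gripper_width"],1),"g",round(st["grasp_force"],1),"t",st["clock"])
    for P,Q in targets:
        print("slide",R.inv().apply(np.array(P)-p).round(1).tolist(),"dr",((R.inv()*Q).as_rotvec(degrees=True)/8).round(2).tolist())
E
python3 - <<'E'
from h import *
R=Rt(153,45);u=R.as_matrix()[:,2];print(R.as_matrix().round(2).tolist())
T=np.array([433.5,-168,88.5])
go([(T-110*u,R),(T-63*u,R)])
E
```

```text
[[-0.89, 0.32, 0.32], [0.45, 0.63, 0.63], [0.0, 0.71, -0.71]]
at [ 233.3 -579.3  230.3] f [-0.5 -0.4 -0.9] w 85.6 g 0.0 t 0.1
slide [-280.7, 255.5, 64.5] dr [-5.26, -2.4, 5.79]
slide [-305.7, 277.3, 97.8] dr [-5.26, -2.4, 5.79]
```

Call:
{"name": "step_arm", "arguments": {
  "motion": [
    {"slide": [-35, 32, 8], "dr": [-0.66, -0.3, 0.72], "jaw": 70},
    {"slide": [-70, 64, 16], "dr": [-1.3, -0.6, 1.45], "jaw": 50},
    {"slide": [-105, 96, 24], "dr": [-1.97, -0.9, 2.17], "jaw": 26},
    {"slide": [-140, 128, 32], "dr": [-2.63, -1.2, 2.9], "jaw": 26},
    {"slide": [-175, 160, 40], "dr": [-3.29, -1.5, 3.62], "jaw": 26},
    {"slide": [-210, 192, 48], "dr": [-3.95, -1.8, 4.34], "jaw": 26},
    {"slide": [-245, 224, 56], "dr": [-4.6, -2.1, 5.07], "jaw": 26},
    {"slide": [-280.7, 255.5, 64.5], "dr": [-5.26, -2.4, 5.79], "jaw": 26}
  ]
}}

```text
clock: 1.1
position: [399.0, -236.6, 166.5]
ee_rot: [0.217, 0.898, 0.373, 0.09]
contact_force: [1.2, 0.3, -0.6]
gripper_width: 26.0
grasp_force: 0.0
```

```bash
python3 - <<'E'
from h import *
R=Rt(153,45);u=R.as_matrix()[:,2]
T=np.array([433.5,-168,88.5])
for n in C: cv2.imwrite(f"pics/{n}1.png",optics.get_image(n))
a=cv2.imread("pics/side1.png")[140:260,240:400];b=cv2.imread("pics/top1.png")[170:290,270:430]
cv2.imwrite("pics/c1.png",np.hstack([cv2.resize(i,(400,300),interpolation=2) for i in(a,b)]))
go([(T-63*u,R),(T-20*u,R),(T+17*u,R)])
E
```

```text
at [ 397.7 -234.6  165.2] f [-0.   0.4  0.2] w 26.3 g 0.0 t 1.2
slide [-1.8, -1.0, 44.7] dr [0.02, -0.02, -0.03]
slide [-1.9, -1.1, 87.7] dr [0.02, -0.02, -0.03]
slide [-2.0, -1.3, 124.7] dr [0.02, -0.02, -0.03]
```

View pics/c1.png

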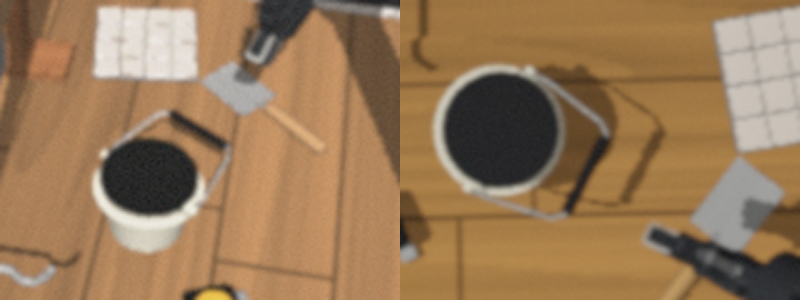

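The gripper lines up with the near end of the tube, with the fingers at top px ~(372,265), and the pail is untouched. I'll slide in to cage the tube.

Call:
{"name": "step_arm", "arguments": {
  "motion": [
    {"slide": [-1, -0.5, 20], "dr": [0.02, -0.02, -0.03], "jaw": 34},
    {"slide": [-2, -1, 40], "dr": [0.02, -0.02, -0.03], "jaw": 34},
    {"slide": [-2, -1, 60], "dr": [0.02, -0.02, -0.03], "jaw": 34},
    {"slide": [-2, -1, 75], "dr": [0.02, -0.02, -0.03], "jaw": 34},
    {"slide": [-2, -1, 90], "dr": [0.02, -0.02, -0.03], "jaw": 34},
    {"slide": [-2, -1, 102], "dr": [0.02, -0.02, -0.03], "jaw": 34},
    {"slide": [-2, -1, 114], "dr": [0.02, -0.02, -0.03], "jaw": 34},
    {"slide": [-2, -1, 124], "dr": [0.02, -0.02, -0.03], "jaw": 34}
  ]
}}

```text
clock: 2.2
position: [439.9, -161.1, 77.8]
ee_rot: [0.214, 0.9, 0.37, 0.091]
contact_force: [0.4, -0.2, 0.4]
gripper_width: 33.8
grasp_force: 0.0
```

```bash
python3 - <<'E'
from h import *
for n in C: cv2.imwrite(f"pics/{n}2.png",optics.get_image(n))
a=cv2.imread("pics/side2.png")[150:240,260:380];b=cv2.imread("pics/top2.png")[185:275,280:400]
cv2.imwrite("pics/c2.png",np.hstack([cv2.resize(i,(400,300),interpolation=2) for i in(a,b)]))
# arc: hinge H, tube at radius 100
H=np.array([507,-92,79.5]);x=Rt(153,0).as_matrix()[:,0];p=np.array([.454,.891,0]);
G=[]
for th,ti in((5,45),(20,38),(35,30),(50,22),(65,15),(80,7),(90,0)):
    R=Rt(153,ti);t=np.radians(th);T=H+28*x+100*(-np.cos(t)*p+np.sin(t)*np.array([0,0,1]))
    G.append((T+17*R.as_matrix()[:,2],R))
go(G)
E
```

```text
at [ 439.6 -160.6   77.6] f [ 0.3 -0.2  0.1] w 33.9 g 0.0 t 2.3
slide [-0.9, 2.0, 3.9] dr [-0.03, 0.01, 0.03]
slide [-1.0, 21.9, -10.3] dr [0.85, 0.02, 0.03]
slide [-1.1, 44.4, -18.7] dr [1.85, 0.02, 0.03]
slide [-1.2, 68.2, -20.7] dr [2.85, 0.02, 0.03]
slide [-1.3, 91.9, -16.0] dr [3.72, 0.02, 0.03]
slide [-1.4, 113.1, -5.4] dr [4.72, 0.02, 0.02]
slide [-1.4, 125.0, 4.4] dr [5.6, 0.02, 0.02]
```

View pics/c2.png

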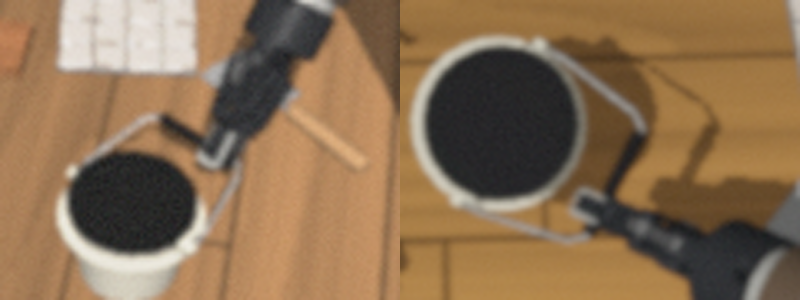

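The near end of the tube is caged between the fingers and nothing is pressed. I'll narrow the cage and swing the first half.

Call:
{"name": "step_arm", "arguments": {
  "motion": [
    {"slide": [-1, 1, 0], "dr": [0, 0, 0], "jaw": 20},
    {"slide": [-1, 5, -2], "dr": [0.1, 0, 0], "jaw": 20},
    {"slide": [-1, 11.5, -5], "dr": [0.4, 0, 0], "jaw": 20},
    {"slide": [-1, 22, -10.3], "dr": [0.85, 0, 0], "jaw": 20},
    {"slide": [-1, 33, -15], "dr": [1.35, 0, 0], "jaw": 20},
    {"slide": [-1, 44.4, -18.7], "dr": [1.85, 0, 0], "jaw": 20},
    {"slide": [-1, 56, -20.2], "dr": [2.35, 0, 0], "jaw": 20},
    {"slide": [-1, 68.2, -20.7], "dr": [2.85, 0, 0], "jaw": 20}
  ]
}}

```text
clock: 3.3
position: [455.8, -131.8, 142.5]
ee_rot: [0.228, 0.955, 0.183, 0.048]
contact_force: [-0.9, -0.5, 0.5]
gripper_width: 20.0
grasp_force: 0.6
```

```bash
python3 - <<'E'
from h import *
for n in C: cv2.imwrite(f"pics/{n}3.png",optics.get_image(n))
a=cv2.imread("pics/side3.png")[150:240,260:380];b=cv2.imread("pics/top3.png")[185:275,280:400]
cv2.imwrite("pics/c3.png",np.hstack([cv2.resize(i,(400,300),interpolation=2) for i in(a,b)]))
H=np.array([507,-92,79.5]);x=Rt(153,0).as_matrix()[:,0];p=np.array([.454,.891,0]);
G=[]
for th,ti in((57,18),(65,15),(72,11),(80,7),(85,3),(90,0),(93,0)):
    R=Rt(153,ti);t=np.radians(th);T=H+28*x+100*(-np.cos(t)*p+np.sin(t)*np.array([0,0,1]))
    G.append((T+17*R.as_matrix()[:,2],R))
go(G)
E
```

```text
at [ 456.5 -130.5  143.3] f [-0.7 -0.7 -0.5] w 20.3 g 0.7 t 3.4
slide [0.4, 8.9, -0.6] dr [0.49, 0.06, 0.06]
slide [0.3, 21.9, -2.4] dr [0.87, 0.06, 0.06]
slide [0.2, 32.9, -2.5] dr [1.37, 0.06, 0.06]
slide [0.1, 45.6, -0.8] dr [1.87, 0.07, 0.05]
slide [0.1, 52.9, 1.0] dr [2.37, 0.07, 0.05]
slide [0.0, 60.3, 3.6] dr [2.74, 0.07, 0.05]
slide [0.0, 65.1, 5.7] dr [2.74, 0.07, 0.05]
```

View pics/c3.png

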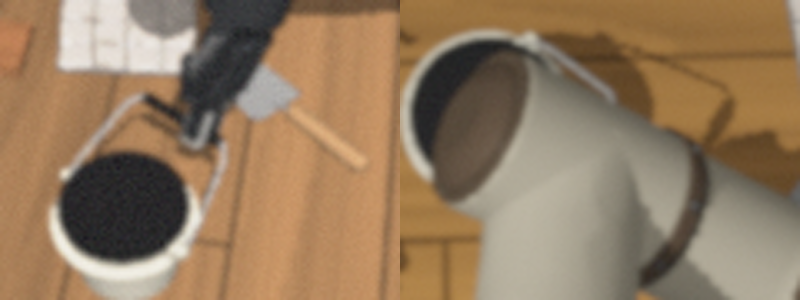

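```bash
python3 - <<'E'
from h import *
for k in (0,1,2,3):
    s=cv2.imread(f"pics/side{k}.png"); 
    h=cv2.cvtColor(s,cv2.COLOR_BGR2HSV)[190:245,262:340]
    w=((h[...,1]<70)&(h[...,2]>140)).astype('u1'); ys,xs=np.where(w)
    print(k,[b[:2]+(b[2],) for b in blobs(s,(270,190,330,235)) if b[0]>300], xs.min()+262,ys.max()+190)
    print("   collar left/right cols at rows", [(r,int(np.where(w[r-190])[0].min()+262),int(np.where(w[r-190])[0].max()+262)) for r in(212,220,228,234)])
E
```

```text
0 [(733, [299.1, 210.2], [[282.0, 197.0], [316.0, 197.0], [316.0, 224.0], [282.0, 224.0]])] 277 240
   collar left/right cols at rows [(212, 277, 326), (220, 278, 321), (228, 284, 314), (234, 286, 310)]
1 [(722, [299.1, 210.4], [[282.0, 197.0], [316.0, 197.0], [316.0, 224.0], [282.0, 224.0]])] 277 240
   collar left/right cols at rows [(212, 277, 326), (220, 278, 321), (228, 283, 314), (234, 286, 311)]
2 [(718, [299.2, 210.2], [[282.0, 197.0], [316.0, 197.0], [316.0, 224.0], [282.0, 224.0]])] 277 240
   collar left/right cols at rows [(212, 277, 326), (220, 278, 321), (228, 284, 314), (234, 286, 311)]
3 [(713, [296.5, 211.4], [[279.0, 197.0], [314.0, 197.0], [314.0, 226.0], [279.0, 226.0]])] 275 240
   collar left/right cols at rows [(212, 275, 321), (220, 275, 318), (228, 280, 313), (234, 286, 310)]
```

The pail has tipped about 4° towards the push while its foot stayed put. I'll back off so it can settle.

Call:
{"name": "step_arm", "arguments": {
  "motion": [
    {"slide": [0, -2, 0], "dr": [0, 0, 0], "jaw": 20},
    {"slide": [0, -4, 0], "dr": [0, 0, 0], "jaw": 22},
    {"slide": [0, -6, 0], "dr": [0, 0, 0], "jaw": 25},
    {"slide": [0, -8, 0], "dr": [0, 0, 0], "jaw": 28},
    {"slide": [0, -8, 0], "dr": [0, 0, 0], "jaw": 30},
    {"slide": [0, -8, 0], "dr": [0, 0, 0], "jaw": 30},
    {"slide": [0, -8, 0], "dr": [0, 0, 0], "jaw": 30},
    {"slide": [0, -8, 0], "dr": [0, 0, 0], "jaw": 30}
  ]
}}

```text
clock: 4.4
position: [452.3, -138.1, 138.1]
ee_rot: [0.228, 0.955, 0.185, 0.047]
contact_force: [0.8, -0.5, -0.2]
gripper_width: 30.1
grasp_force: 0.0
```

```bash
cat >> h.py <<'E'
def pail(k):
    s=optics.get_image("side");cv2.imwrite(f"pics/side{k}.png",s);cv2.imwrite(f"pics/top{k}.png",optics.get_image("top"))
    h=cv2.cvtColor(s,cv2.COLOR_BGR2HSV)[190:245,262:340]
    w=((h[...,1]<70)&(h[...,2]>140)).astype('u1'); ys,xs=np.where(w)
    print("lid",[b[:2] for b in blobs(s,(270,190,330,235)) if b[0]>300],xs.min()+262,ys.max()+190,[(r,int(np.where(w[r-190])[0].min()+262),int(np.where(w[r-190])[0].max()+262)) for r in(212,220,228,234)])
    print("dark",[b[1:] for b in blobs(s,(285,150,345,205),60) if b[0]<200])
E
python3 - <<'E'
from h import *
pail(4); go([])
a=cv2.imread("pics/side4.png")[140:245,260:380]
cv2.imwrite("pics/c4.png",cv2.resize(a,(640,560),interpolation=2))
E
```

```text
lid [(723, [299.5, 210.6])] 277 240 [(212, 277, 323), (220, 278, 320), (228, 284, 314), (234, 286, 311)]
dark [([311.3, 181.6], [[305.5, 178.60000610351562], [307.0, 176.6999969482422], [315.6000061035156, 183.1999969482422], [314.20001220703125, 185.10000610351562]]), ([299.2, 201.0], [[285.0, 204.0], [285.0, 197.0], [315.0, 197.0], [315.0, 204.0]])]
at [ 452.3 -138.1  138.1] f [ 0.4  0.  -0.4] w 29.8 g 0.0 t 4.5
```

View pics/c4.png

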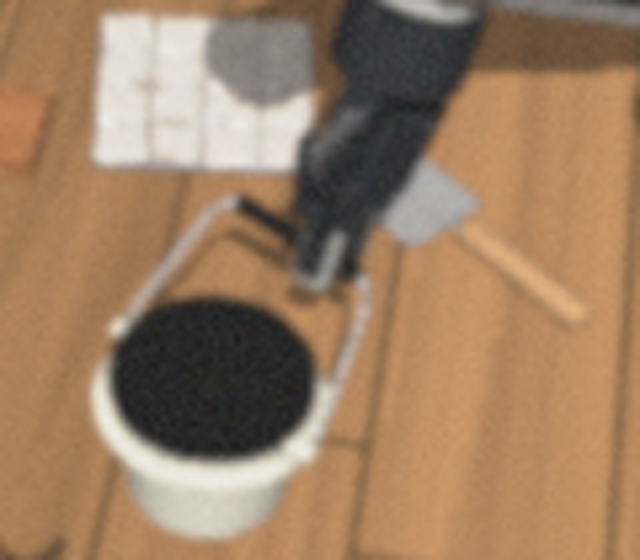

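The pail settled back to its exact place, with the lid at (299.5,210.6). The push is close to the tipping limit, so instead I'll clamp the tube and turn the tool rigidly about the hinge. The bail angle comes first, from the far tube end at side px (304.5,177).

```bash
cat >> h.py <<'E'
H=np.array([507,-92,79.5]);X=Rt(153,0).as_matrix()[:,0];P=np.array([.454,.891,0]);Z=np.array([0,0,1.])
def tube(thd,off):
    t=np.radians(thd);return H+off*X+100*(-np.cos(t)*P+np.sin(t)*Z)
E
python3 - <<'E'
from h import *
for th in(2,5,8):print("ref folded",th,proj("side",tube(th,-44)).round(1),proj("side",tube(th,44)).round(1))
for th in range(25,60,5):print(th,proj("side",tube(th,-44)).round(1),proj("side",tube(th,44)).round(1),proj("top",tube(th,-44)).round(1))
R=Ro.from_quat(arm.read_state()["ee_rot"]);print("tool tilt",np.degrees(np.arcsin(R.as_matrix()[:,2]@P)))
p=arm.read_state()["position"]
for th in (30,35,40,45):print(th,"tube in tool frame",R.inv().apply(tube(th,28)-p).round(1))
t=cv2.imread("pics/top4.png");print([b for b in blobs(t,(325,195,375,240),60)])
E
```

```text
ref folded 2 [306.7 186.6] [329.5 199.2]
ref folded 5 [306.7 185.5] [329.6 198.2]
ref folded 8 [306.7 184.5] [329.6 197.1]
25 [305.7 179.7] [329.  192.4] [350.8 220.7]
30 [305.  178.6] [328.5 191.4] [349.8 219.9]
35 [304.3 177.8] [327.8 190.6] [348.6 218.9]
40 [303.4 177.1] [327.1 190. ] [347.1 217.9]
45 [302.4 176.7] [326.1 189.7] [345.4 216.8]
50 [301.2 176.4] [325.1 189.5] [343.4 215.5]
55 [299.9 176.4] [323.9 189.6] [341.1 214.2]
tool tilt 21.962517606596307
30 tube in tool frame [  0.2 -22.4   0.2]
35 tube in tool frame [  0.2 -15.3  -4.9]
40 tube in tool frame [ 0.2 -7.8 -9.3]
45 tube in tool frame [  0.1   0.1 -13. ]
[]
```

Call:
{"name": "step_arm", "arguments": {
  "motion": [
    {"slide": [0, -3, 2], "dr": [0, 0, 0], "jaw": 40},
    {"slide": [0, -7, 5], "dr": [0, 0, 0], "jaw": 40},
    {"slide": [0, -10, 8], "dr": [0, 0, 0], "jaw": 40},
    {"slide": [0, -10, 9], "dr": [0, 0, 0], "jaw": 34},
    {"slide": [0, -10, 9], "dr": [0, 0, 0], "jaw": 28},
    {"slide": [0, -10, 9], "dr": [0, 0, 0], "jaw": 23},
    {"slide": [0, -10, 9], "dr": [0, 0, 0], "jaw": 18},
    {"slide": [0, -10, 9], "dr": [0, 0, 0], "jaw": 15}
  ]
}}

```text
clock: 5.5
position: [449.7, -143.4, 126.0]
ee_rot: [0.228, 0.955, 0.185, 0.047]
contact_force: [0.2, -0.5, 0.7]
gripper_width: 15.0
grasp_force: 0.1
```

```bash
python3 - <<'E'
from h import *
pail(5); go([])
E
```

```text
lid [(715, [299.4, 210.4])] 277 240 [(212, 277, 324), (220, 278, 320), (228, 284, 314), (234, 286, 311)]
dark [([312.5, 182.2], [[306.6000061035156, 179.8000030517578], [307.20001220703125, 178.60000610351562], [317.3999938964844, 184.1999969482422], [316.79998779296875, 185.39999389648438]]), ([299.1, 201.0], [[285.0, 204.0], [285.0, 197.0], [315.0, 197.0], [315.0, 204.0]])]
at [ 449.7 -143.5  126. ] f [ 0.2  0.5 -0.2] w 15.2 g 0.1 t 5.6
```

The tube is centred and the pail is steady. I'll clamp it.

Call:
{"name": "step_arm", "arguments": {
  "motion": [
    {"slide": [0, 0, 0], "dr": [0, 0, 0], "jaw": 12},
    {"slide": [0, 0, 0], "dr": [0, 0, 0], "jaw": 10},
    {"slide": [0, 0, 0], "dr": [0, 0, 0], "jaw": 8},
    {"slide": [0, 0, 0], "dr": [0, 0, 0], "jaw": 5},
    {"slide": [0, 0, 0], "dr": [0, 0, 0], "jaw": 5},
    {"slide": [0, 0, 0], "dr": [0, 0, 0], "jaw": 5},
    {"slide": [0, 0, 0], "dr": [0, 0, 0], "jaw": 5},
    {"slide": [0, 0, 0], "dr": [0, 0, 0], "jaw": 5}
  ]
}}

```text
clock: 6.6
position: [449.8, -143.5, 126.1]
ee_rot: [0.228, 0.955, 0.185, 0.047]
contact_force: [0.6, -0.8, 0.7]
gripper_width: 9.8
grasp_force: 58.1
```

```bash
cat >> h.py <<'E'
def swing(angs):
    st=arm.read_state();R=Ro.from_quat(st["ee_rot"]);p=st["position"]
    G=[]
    for a in angs:
        Q=Ro.from_rotvec(np.radians(a)*-X)   # sign: raises bail
        G.append((H+Q.apply(p-H),Q*R))
    go(G)
E
python3 - <<'E'
from h import *
from scipy.optimize import brentq
pail(6)
st=arm.read_state();R=Ro.from_quat(st["ee_rot"]);p=st["position"]
th=brentq(lambda a:R.inv().apply(tube(a,28)-p)[1],10,80);print("theta",th,"tube",R.inv().apply(tube(th,28)-p).round(1))
print("sign check z",Ro.from_rotvec(-X*.1).apply(tube(th,0)-H)[2]>tube(th,0)[2]-79.5)
swing([4,8,13,18,23,28,32,36,40,45,50,55,60])
E
```

```text
lid [(713, [299.5, 210.7])] 277 240 [(212, 277, 324), (220, 279, 321), (228, 284, 315), (234, 286, 311)]
dark [([313.0, 182.9], [[307.70001220703125, 180.39999389648438], [308.5, 179.10000610351562], [317.79998779296875, 184.6999969482422], [317.0, 186.0]]), ([299.1, 201.1], [[285.0, 204.0], [285.0, 197.0], [315.0, 197.0], [315.0, 204.0]])]
theta 38.51474941078473 tube [  0.3  -0.  -16.9]
sign check z False
at [ 449.8 -143.6  126.1] f [ 0.8 -1.6  1.7] w 9.7 g 58.1 t 6.7
slide [0.0, -4.8, 3.6] dr [-0.5, -0.0, 0.0]
slide [0.1, -9.3, 7.5] dr [-1.0, -0.0, 0.01]
slide [0.1, -14.5, 12.9] dr [-1.62, -0.01, 0.01]
slide [0.2, -19.2, 18.7] dr [-2.25, -0.01, 0.01]
slide [0.2, -23.5, 24.8] dr [-2.87, -0.01, 0.02]
slide [0.3, -27.1, 31.3] dr [-3.5, -0.01, 0.02]
slide [0.3, -29.7, 36.8] dr [-4.0, -0.01, 0.02]
slide [0.3, -31.8, 42.4] dr [-4.5, -0.01, 0.02]
slide [0.4, -33.5, 48.1] dr [-5.0, -0.02, 0.03]
slide [0.4, -35.1, 55.4] dr [-5.62, -0.02, 0.03]
slide [0.5, -36.1, 62.8] dr [-6.25, -0.02, 0.03]
slide [0.5, -36.4, 70.3] dr [-6.87, -0.02, 0.04]
slide [0.5, -36.1, 77.7] dr [-7.5, -0.02, 0.04]
```

```bash
sed -i 's/np.radians(a)\*-X/np.radians(a)*X/' h.py; python3 - <<'E'
from h import *
swing([3,6,9.5,13,16.5,20,23,26])
E
```

```text
at [ 449.8 -143.6  126.1] f [ 0.8 -1.6  1.7] w 9.7 g 58.1 t 6.7
slide [-0.0, 3.7, -2.5] dr [0.37, 0.0, -0.0]
slide [-0.1, 7.6, -4.8] dr [0.75, 0.0, -0.0]
slide [-0.1, 12.2, -7.2] dr [1.19, 0.0, -0.01]
slide [-0.1, 17.0, -9.3] dr [1.62, 0.01, -0.01]
slide [-0.1, 21.9, -11.1] dr [2.06, 0.01, -0.01]
slide [-0.2, 26.9, -12.6] dr [2.5, 0.01, -0.01]
slide [-0.2, 31.3, -13.7] dr [2.87, 0.01, -0.02]
slide [-0.2, 35.7, -14.5] dr [3.25, 0.01, -0.02]
```

Call:
{"name": "step_arm", "arguments": {
  "motion": [
    {"slide": [0, 3.7, -2.5], "dr": [0.37, 0, 0], "jaw": 5},
    {"slide": [0, 7.6, -4.8], "dr": [0.75, 0, 0], "jaw": 5},
    {"slide": [0, 12.2, -7.2], "dr": [1.19, 0, 0], "jaw": 5},
    {"slide": [0, 17, -9.3], "dr": [1.62, 0, 0], "jaw": 5},
    {"slide": [-0.1, 21.9, -11.1], "dr": [2.06, 0, 0], "jaw": 5},
    {"slide": [-0.1, 26.9, -12.6], "dr": [2.5, 0, 0], "jaw": 5},
    {"slide": [-0.1, 31.3, -13.7], "dr": [2.87, 0, 0], "jaw": 5},
    {"slide": [-0.2, 35.7, -14.5], "dr": [3.25, 0, 0], "jaw": 5}
  ]
}}

```text
clock: 7.7
position: [462.5, -119.0, 153.7]
ee_rot: [0.233, 0.972, -0.036, -0.005]
contact_force: [0.6, -1.4, 3.9]
gripper_width: 9.8
grasp_force: 58.8
```

```bash
python3 - <<'E'
from h import *
pail(7)
swing([3,6.5,10,13.5,17,20,23,26])
E
```

```text
lid [(776, [299.4, 211.0])] 277 241 [(212, 277, 322), (220, 278, 320), (228, 283, 315), (234, 285, 311)]
dark []
at [ 462.8 -118.8  153.8] f [-0.7 -2.4  5.6] w 9.8 g 58.9 t 7.8
slide [-0.0, 3.8, -2.5] dr [0.37, 0.0, -0.0]
slide [-0.1, 8.3, -5.1] dr [0.81, 0.0, -0.01]
slide [-0.1, 13.1, -7.5] dr [1.25, 0.0, -0.01]
slide [-0.1, 17.9, -9.5] dr [1.69, 0.01, -0.01]
slide [-0.2, 22.9, -11.3] dr [2.12, 0.01, -0.02]
slide [-0.2, 27.2, -12.6] dr [2.5, 0.01, -0.02]
slide [-0.2, 31.6, -13.6] dr [2.87, 0.01, -0.02]
slide [-0.2, 36.1, -14.4] dr [3.25, 0.01, -0.02]
```

The pail stays put. Now the second half.

Call:
{"name": "step_arm", "arguments": {
  "motion": [
    {"slide": [0, 3.8, -2.5], "dr": [0.37, 0, 0], "jaw": 5},
    {"slide": [0, 8.3, -5.1], "dr": [0.81, 0, 0], "jaw": 5},
    {"slide": [0, 13.1, -7.5], "dr": [1.25, 0, 0], "jaw": 5},
    {"slide": [0, 17.9, -9.5], "dr": [1.69, 0, 0], "jaw": 5},
    {"slide": [-0.1, 22.9, -11.3], "dr": [2.12, 0, 0], "jaw": 5},
    {"slide": [-0.1, 27.2, -12.6], "dr": [2.5, 0, 0], "jaw": 5},
    {"slide": [-0.2, 31.6, -13.6], "dr": [2.87, 0, 0], "jaw": 5},
    {"slide": [-0.2, 36.1, -14.4], "dr": [3.25, 0, 0], "jaw": 5}
  ]
}}

```text
clock: 8.8
position: [480.3, -86.4, 167.4]
ee_rot: [0.225, 0.939, -0.255, -0.056]
contact_force: [1.5, -0.0, 9.3]
gripper_width: 9.7
grasp_force: 59.0
```

```bash
python3 - <<'E'
from h import *
pail(8); go([])
R=Ro.from_quat(arm.read_state()["ee_rot"]);p=arm.read_state()["position"]
g=p-17*R.as_matrix()[:,2];print("tube at",g.round(1),"rel hinge p",((g-H)@P).round(1),"along",((g-H)@X).round(1),"z",(g-H)[2].round(1),"tilt",np.degrees(np.arcsin(R.as_matrix()[:,2]@P)).round(1))
a=cv2.imread("pics/side8.png")[120:245,250:380]
cv2.imwrite("pics/c8.png",cv2.resize(a,(600,577),interpolation=2))
E
```

```text
lid [] 277 243 [(212, 277, 339), (220, 278, 335), (228, 283, 327), (234, 285, 315)]
dark [([313.3, 174.5], [[310.0, 170.0], [315.0, 170.0], [315.0, 180.0], [310.0, 180.0]])]
at [481.  -86.  167.3] f [ 0.4 -0.5 13.6] w 10.0 g 59.2 t 8.9
tube at [484.7 -78.3 182. ] rel hinge p 2.1 along 26.1 z 102.5 tilt -30.3
```

View pics/c8.png

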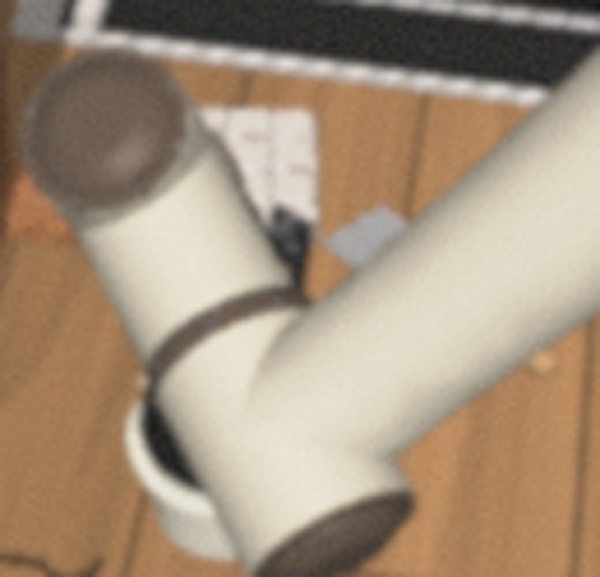

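The view is mostly blocked by the forearm, but the pail stands at its place, with its collar's left edge still at px 277. The kinematics put the tube about 102 straight over the hinge. I'll release, turn the tool vertical about the tube and regrip.

```bash
python3 - <<'E'
from h import *
g=np.array([484.3,-78.6,180.5])
G=[]
for a in(-20,-10,0):
    R=Rt(153,a);G.append((g+1.5*X+18*R.as_matrix()[:,2],R))
go(G)
E
```

```text
at [481.  -86.  167.3] f [ 0.4 -0.5 13.6] w 10.0 g 59.2 t 8.9
slide [1.9, 3.5, 2.2] dr [-1.29, 0.07, 0.01]
slide [1.9, 6.6, 1.4] dr [-2.54, 0.07, 0.01]
slide [1.9, 9.4, 0.0] dr [-3.79, 0.07, 0.02]
```

Call:
{"name": "step_arm", "arguments": {
  "motion": [
    {"slide": [0, 0, 0], "dr": [0, 0, 0], "jaw": 15},
    {"slide": [0, 0, 0], "dr": [0, 0, 0], "jaw": 25},
    {"slide": [0, 0, 0], "dr": [0, 0, 0], "jaw": 36},
    {"slide": [0, 0, 0], "dr": [0, 0, 0], "jaw": 44},
    {"slide": [1, 2, 1], "dr": [-0.7, 0, 0], "jaw": 44},
    {"slide": [2, 3.5, 2], "dr": [-1.3, 0.07, 0], "jaw": 44},
    {"slide": [2, 5, 1.7], "dr": [-1.9, 0.07, 0], "jaw": 44},
    {"slide": [2, 6.6, 1.4], "dr": [-2.5, 0.07, 0], "jaw": 44}
  ]
}}

```text
clock: 9.9
position: [479.5, -80.5, 160.1]
ee_rot: [0.234, 0.969, -0.083, -0.022]
contact_force: [0.6, -0.1, 0.1]
gripper_width: 44.0
grasp_force: 0.0
```

Call:
{"name": "step_arm", "arguments": {
  "motion": [
    {"slide": [0, 1.3, -0.5], "dr": [-0.6, 0, 0], "jaw": 44},
    {"slide": [0, 2.2, -0.6], "dr": [-1.25, 0, 0], "jaw": 44},
    {"slide": [0, 2.2, -0.6], "dr": [-1.25, 0, 0], "jaw": 44},
    {"slide": [0, 2.2, -0.6], "dr": [-1.25, 0, 0], "jaw": 38},
    {"slide": [0, 2.2, -0.6], "dr": [-1.25, 0, 0], "jaw": 32},
    {"slide": [0, 2.2, -0.6], "dr": [-1.25, 0, 0], "jaw": 28},
    {"slide": [0, 2.2, -0.6], "dr": [-1.25, 0, 0], "jaw": 25},
    {"slide": [0, 2.2, -0.6], "dr": [-1.25, 0, 0], "jaw": 23}
  ]
}}

```text
clock: 10.9
position: [480.7, -78.4, 160.2]
ee_rot: [0.234, 0.972, -0.0, -0.002]
contact_force: [-0.1, 0.1, -0.3]
gripper_width: 23.3
grasp_force: 0.0
```

```bash
python3 - <<'E'
from h import *
pail(9)
go([(np.array([484.3,-78.6,180.5])+1.5*X-18*Z,Rt(153,0))])
print([b for b in blobs(cv2.imread("pics/top9.png"),(275,170,370,270),60)])
s=cv2.imread("pics/side9.png")[120:245,245:365];t=cv2.imread("pics/top9.png")[150:275,250:370]
cv2.imwrite("pics/c9.png",np.hstack([cv2.resize(i,(400,416),interpolation=2) for i in(s,t)]))
E
```

```text
lid [(798, [299.0, 209.4])] 277 241 [(212, 277, 320), (220, 278, 320), (228, 283, 314), (234, 285, 311)]
dark []
at [480.7 -78.5 160.2] f [-0.2 -0.6 -0.3] w 23.1 g 0.0 t 11.0
slide [-1.8, 1.5, -2.3] dr [-0.01, -0.02, -0.02]
[(158, [303.8, 204.7], [[289.3999938964844, 205.1999969482422], [316.70001220703125, 196.10000610351562], [319.0, 203.0], [291.70001220703125, 212.10000610351562]])]
```

View pics/c9.png

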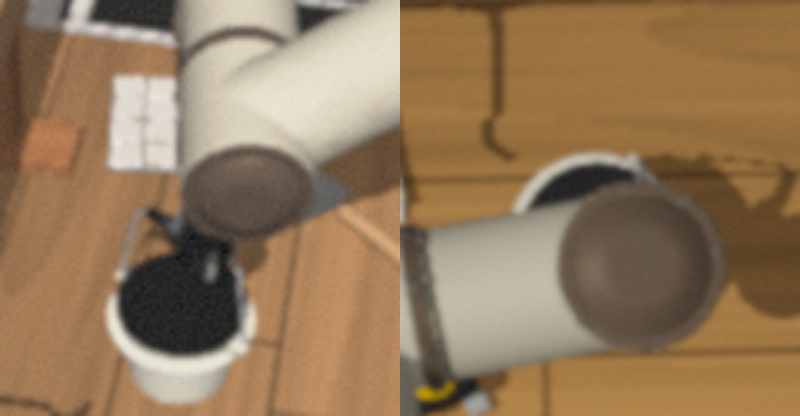

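The bail is upright and straddled by the vertical fingers, and the pail is in place with the lid at side px (299,209). I'll clamp it.

Call:
{"name": "step_arm", "arguments": {
  "motion": [
    {"slide": [-1.5, 0, 0], "dr": [0, 0, 0], "jaw": 20},
    {"slide": [-1.5, 0, 0], "dr": [0, 0, 0], "jaw": 17},
    {"slide": [-1.5, 0, 0], "dr": [0, 0, 0], "jaw": 15},
    {"slide": [-1.5, 0, 0], "dr": [0, 0, 0], "jaw": 12},
    {"slide": [-1.5, 0, 0], "dr": [0, 0, 0], "jaw": 8},
    {"slide": [-1.5, 0, 0], "dr": [0, 0, 0], "jaw": 5},
    {"slide": [-1.5, 0, 0], "dr": [0, 0, 0], "jaw": 5},
    {"slide": [-1.5, 0, 0], "dr": [0, 0, 0], "jaw": 5}
  ]
}}

```text
clock: 12.0
position: [482.1, -79.2, 160.4]
ee_rot: [0.235, 0.972, 0.0, -0.002]
contact_force: [-1.2, 0.4, 1.9]
gripper_width: 9.9
grasp_force: 58.4
```

```bash
python3 - <<'E'
from h import *
pail(10)
for th in(80,85,90,95,100):print(th,proj("side",tube(th,-44)).round(1))
st=arm.read_state();print("tube rel hinge p",(st["position"]-H)@P,"along",(st["position"]-H)@X)
print("dark",[b for b in blobs(cv2.imread("pics/side10.png"),(280,175,300,196),70,5)])
go([(st["position"]+[0,0,60],Rt(153,0))])
E
```

```text
lid [(767, [299.0, 209.9])] 277 241 [(212, 277, 320), (220, 278, 320), (228, 283, 314), (234, 285, 311)]
dark []
80 [292.1 179.9]
85 [290.4 181.2]
90 [288.6 182.8]
95 [286.8 184.5]
100 [284.9 186.4]
tube rel hinge p 0.08632999012797872 along 28.043779547624187
dark [(13, [292.1, 184.8], [[289.20001220703125, 184.1999969482422], [290.29998779296875, 182.5], [294.8999938964844, 185.60000610351562], [293.79998779296875, 187.1999969482422]]), (8, [298.4, 190.8], [[297.0, 191.0], [299.0, 189.0], [300.5, 190.5], [298.5, 192.5]])]
at [482.1 -79.2 160.4] f [-0.5  0.5  2.6] w 10.3 g 58.4 t 12.1
slide [0.2, -0.0, -60.0] dr [-0.0, -0.02, -0.02]
```

The bail is upright, within measuring error of 90°. Lifting gently.

Call:
{"name": "step_arm", "arguments": {
  "motion": [
    {"slide": [0, 0, -3], "dr": [0, 0, 0], "jaw": 5},
    {"slide": [0, 0, -8], "dr": [0, 0, 0], "jaw": 5},
    {"slide": [0, 0, -16], "dr": [0, 0, 0], "jaw": 5},
    {"slide": [0, 0, -26], "dr": [0, 0, 0], "jaw": 5},
    {"slide": [0, 0, -38], "dr": [0, 0, 0], "jaw": 5},
    {"slide": [0, 0, -48], "dr": [0, 0, 0], "jaw": 5},
    {"slide": [0, 0, -56], "dr": [0, 0, 0], "jaw": 5},
    {"slide": [0, 0, -60], "dr": [0, 0, 0], "jaw": 5}
  ]
}}

```text
clock: 13.1
position: [482.3, -79.2, 220.9]
ee_rot: [0.235, 0.972, 0.0, -0.001]
contact_force: [-0.4, -0.3, -4.1]
gripper_width: 9.7
grasp_force: 58.4
```

```bash
python3 - <<'E'
from h import *
st=arm.read_state();print(st["wrist_torque"].round(3))
go([((480,-60,250),Rt(182,0)),((480,0,275),Rt(211,0)),((480,90,288),Rt(240,0)),((480,169,288),Rt(271,0))])
E
```

```text
[0.073 0.052 0.001]
at [482.3 -79.2 220.9] f [-0.4 -0.3 -4.1] w 9.7 g 58.4 t 13.1
slide [10.9, 16.0, -29.1] dr [0.0, -0.02, -3.64]
slide [38.3, 69.4, -54.0] dr [0.01, -0.02, -7.27]
slide [79.4, 149.5, -66.9] dr [0.01, -0.02, -10.89]
slide [115.4, 219.8, -66.8] dr [0.02, -0.01, -14.77]
```

Call:
{"name": "step_arm", "arguments": {
  "motion": [
    {"slide": [2, 3, -8], "dr": [0, 0, -0.5], "jaw": 5},
    {"slide": [5, 8, -16], "dr": [0, 0, -1.4], "jaw": 5},
    {"slide": [9, 16, -25], "dr": [0, 0, -2.4], "jaw": 5},
    {"slide": [14, 26, -34], "dr": [0, 0, -3.5], "jaw": 5},
    {"slide": [20, 38, -42], "dr": [0, 0, -4.6], "jaw": 5},
    {"slide": [27, 50, -48], "dr": [0, 0, -5.6], "jaw": 5},
    {"slide": [33, 60, -52], "dr": [0, 0, -6.5], "jaw": 5},
    {"slide": [38, 69, -54], "dr": [0, 0, -7.3], "jaw": 5}
  ]
}}

```text
clock: 14.1
position: [479.8, -0.1, 274.3]
ee_rot: [-0.271, 0.962, 0.001, -0.002]
contact_force: [0.1, -0.7, -4.8]
gripper_width: 10.0
grasp_force: 58.4
```

```bash
python3 - <<'E'
from h import *
go([((480,169,288),Rt(271,0))])
E
```

```text
at [ 4.798e+02 -1.000e-01  2.743e+02] f [ 0.1 -0.7 -4.8] w 10.0 g 58.4 t 14.1
slide [-88.5, 144.1, -13.6] dr [0.03, -0.01, -7.44]
```

Call:
{"name": "step_arm", "arguments": {
  "motion": [
    {"slide": [-9, 14, -3], "dr": [0, 0, -0.6], "jaw": 5},
    {"slide": [-20, 33, -6], "dr": [0, 0, -1.6], "jaw": 5},
    {"slide": [-33, 54, -9], "dr": [0, 0, -2.7], "jaw": 5},
    {"slide": [-46, 75, -11], "dr": [0, 0, -3.8], "jaw": 5},
    {"slide": [-59, 96, -12], "dr": [0, 0, -4.9], "jaw": 5},
    {"slide": [-71, 116, -13], "dr": [0, 0, -6], "jaw": 5},
    {"slide": [-81, 132, -13.6], "dr": [0, 0, -6.9], "jaw": 5},
    {"slide": [-88.5, 144, -13.6], "dr": [0, 0, -7.4], "jaw": 5}
  ]
}}

```text
clock: 15.1
position: [480.8, 169.2, 287.7]
ee_rot: [0.711, -0.703, -0.002, 0.001]
contact_force: [-0.9, 0.3, -4.5]
gripper_width: 9.9
grasp_force: 58.4
```

Call:
{"name": "step_arm", "arguments": {
  "motion": [
    {"slide": [0, 0, 0], "dr": [0, 0, 0], "jaw": 5},
    {"slide": [0, 0, 0], "dr": [0, 0, 0], "jaw": 5},
    {"slide": [0, 0, 0], "dr": [0, 0, 0], "jaw": 5},
    {"slide": [0, 0, 0], "dr": [0, 0, 0], "jaw": 5},
    {"slide": [0, 0, 0], "dr": [0, 0, 0], "jaw": 5},
    {"slide": [0, 0, 0], "dr": [0, 0, 0], "jaw": 5},
    {"slide": [0, 0, 0], "dr": [0, 0, 0], "jaw": 5},
    {"slide": [0, 0, 0], "dr": [0, 0, 0], "jaw": 5}
  ]
}}

```text
clock: 16.1
position: [481.0, 168.5, 288.1]
ee_rot: [0.71, -0.704, -0.001, 0.001]
contact_force: [-0.2, 0.5, -4.1]
gripper_width: 10.0
grasp_force: 58.4
```

```bash
python3 - <<'E'
from h import *
for n in C: cv2.imwrite(f"pics/{n}11.png",optics.get_image(n))
go([])
s=cv2.imread("pics/side11.png");t=cv2.imread("pics/top11.png")
# predicted tube ends and hook dip pixels, for checking
p=arm.read_state()["position"]; m=p+[0,28,18]
for n in C: print(n,"mid",proj(n,m).round(1),"ends",proj(n,m+[0,44,0]).round(1),proj(n,m-[0,44,0]).round(1),"dip",proj(n,np.array([579,197,258])).round(1))
cv2.imwrite("pics/c11.png",np.hstack([cv2.resize(s[190:310,180:340],(400,300),interpolation=2),cv2.resize(t[120:240,130:290],(400,300),interpolation=2)]))
for k,w in ((0,"before"),(11,"now")):
    for n,box in(("side",(270,190,330,235)),):pass
# hook columns in the first side picture: median centre-line heights
g=cv2.imread("pics/side0.png");hs=cv2.cvtColor(g,cv2.COLOR_BGR2HSV)
o=[]
for c in range(240,266):
    row=hs[238:262,c].astype(int);k=np.where((row[:,1]<75)&(row[:,2]>100))[0]
    if len(k):
        cy=238+k.mean();o0,d=ray("side",(c,cy));q=o0+d*(198-o0[1])/d[1];o.append((c,cy,q[0].round(1),q[2].round(1)))
print(o)
E
```

```text
at [481.  168.5 288.1] f [ 0.7  0.8 -4.2] w 9.9 g 58.4 t 16.2
side mid [293.8 243.5] ends [290.2 259.5] [297.1 228.4] dip [251.8 249.2]
top mid [179.8 233.3] ends [158.7 233.7] [200.8 232.8] dip [183.9 188.9]
[(240, np.float64(247.0), np.float64(607.1), np.float64(260.5)), (241, np.float64(247.0), np.float64(604.6), np.float64(261.2)), (242, np.float64(247.5), np.float64(602.3), np.float64(259.8)), (243, np.float64(248.0), np.float64(599.9), np.float64(258.5)), (244, np.float64(248.0), np.float64(597.5), np.float64(259.2)), (245, np.float64(249.0), np.float64(595.3), np.float64(255.8)), (246, np.float64(249.5), np.float64(592.9), np.float64(254.5)), (247, np.float64(250.5), np.float64(590.7), np.float64(251.1)), (248, np.float64(251.0), np.float64(588.3), np.float64(249.7)), (249, np.float64(252.0), np.float64(586.0), np.float64(246.3)), (250, np.float64(252.0), np.float64(583.6), np.float64(247.0)), (251, np.float64(252.0), np.float64(581.1), np.float64(247.7)), (252, np.float64(252.5), np.float64(578.8), np.float64(246.3)), (253, np.float64(252.5), np.float64(576.3), np.float64(247.0)), (254, np.float64(252.0), np.float64(573.8), np.float64(249.7)), (255, np.float64(251.5), np.float64(571.3), np.float64(252.4)), (256, np.float64(251.0), np.float64(568.8), np.float64(255.1)), (257, np.float64(250.0), np.float64(566.2), np.float64(259.8)), (258, np.float64(249.5), np.float64(563.8), np.float64(262.5)), (259, np.float64(248.5), np.float64(561.3), np.float64(267.1)), (260, np.float64(248.0), np.float64(558.8), np.float64(269.8)), (261, np.float64(247.5), np.float64(556.4), np.float64(272.4)), (262, np.float64(247.0), np.float64(554.0), np.float64(275.0))]
```

View pics/c11.png

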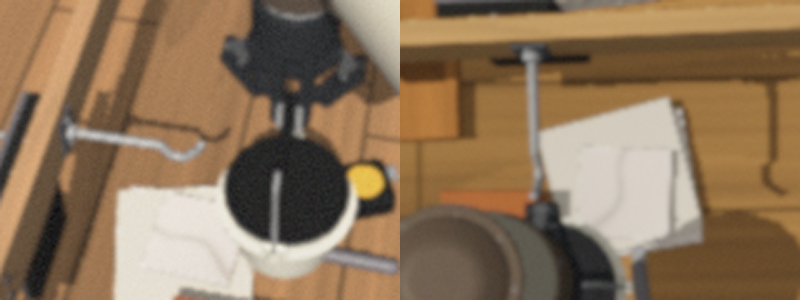

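The pail hangs level under the gripper. The hook profile from the side view gives the dip floor at x 574–586 (middle 580) and the axis at z≈261, with the tip at x≈554, 26 beyond the middle as specified. I'll move in over the dip.

```bash
python3 - <<'E'
from h import *
t=cv2.imread("pics/top11.png");h=cv2.cvtColor(t,cv2.COLOR_BGR2HSV)
for r in(150,158,166,174):
    k=np.where((h[r,175:192,1]<70)&(h[r,175:192,2]>90))[0]+175;print(r,k.mean(),onz("top",(k.mean(),r),261).round(1))
print("dip y",onz("top",(185,190),247).round(1),onz("top",(183.4,197.6),272).round(1))
go([((580,169,288),Rt(271,0)),((580,169,260),Rt(271,0)),((580,169,244),Rt(271,0))])
E
```

```text
150 182.5 [665.2 198.8 261. ]
158 182.5 [647.3 198.9 261. ]
166 182.5 [629.5 199.1 261. ]
174 186.5 [611.6 190.4 261. ]
dip y [577.6 196.8 247. ] [558.5 195.4 272. ]
at [481.  168.5 288.1] f [ 0.7  0.8 -4.2] w 9.9 g 58.4 t 16.2
slide [0.3, -99.0, -0.2] dr [0.02, 0.01, -0.07]
slide [0.3, -99.1, 27.8] dr [0.02, 0.01, -0.07]
slide [0.3, -99.2, 43.8] dr [0.02, 0.01, -0.07]
```

Call:
{"name": "step_arm", "arguments": {
  "motion": [
    {"slide": [0, -5, 0], "dr": [0, 0, 0], "jaw": 5},
    {"slide": [0, -16, 0], "dr": [0, 0, 0], "jaw": 5},
    {"slide": [0, -32, 0], "dr": [0, 0, 0], "jaw": 5},
    {"slide": [0, -50, 0], "dr": [0, 0, 0], "jaw": 5},
    {"slide": [0, -68, 0], "dr": [0, 0, 0], "jaw": 5},
    {"slide": [0, -84, 0], "dr": [0, 0, 0], "jaw": 5},
    {"slide": [0, -95, 0], "dr": [0, 0, 0], "jaw": 5},
    {"slide": [0, -99, 0], "dr": [0, 0, 0], "jaw": 5}
  ]
}}

```text
clock: 17.2
position: [580.7, 169.2, 287.3]
ee_rot: [0.71, -0.704, -0.002, 0.001]
contact_force: [-0.8, 0.2, -5.5]
gripper_width: 10.0
grasp_force: 58.5
```

Call:
{"name": "step_arm", "arguments": {
  "motion": [
    {"slide": [0, 0, 0], "dr": [0, 0, 0], "jaw": 5},
    {"slide": [0, 0, 2], "dr": [0, 0, 0], "jaw": 5},
    {"slide": [0, 0, 6], "dr": [0, 0, 0], "jaw": 5},
    {"slide": [0, 0, 12], "dr": [0, 0, 0], "jaw": 5},
    {"slide": [0, 0, 19], "dr": [0, 0, 0], "jaw": 5},
    {"slide": [0, 0, 25], "dr": [0, 0, 0], "jaw": 5},
    {"slide": [0, 0, 29], "dr": [0, 0, 0], "jaw": 5},
    {"slide": [0, 0, 32], "dr": [0, 0, 0], "jaw": 5}
  ]
}}

```text
clock: 18.2
position: [579.9, 169.3, 255.5]
ee_rot: [0.71, -0.704, -0.001, 0.001]
contact_force: [1.3, -0.5, -4.8]
gripper_width: 9.4
grasp_force: 58.4
```

```bash
python3 - <<'E'
from h import *
for n in C: cv2.imwrite(f"pics/{n}12.png",optics.get_image(n))
go([((580,169.5,242),Rt(271,0))])
st=arm.read_state();print(st["wrist_torque"].round(2))
E
```

```text
at [579.7 169.2 255.4] f [-0.8 -0.3 -4.9] w 10.1 g 58.4 t 18.3
slide [-0.3, -0.3, 13.4] dr [0.03, 0.0, -0.07]
[-0.1   0.05 -0.01]
```

Tube centre is at about z 274.5. I'll lower 12 slowly, then feel for contact.

Call:
{"name": "step_arm", "arguments": {
  "motion": [
    {"slide": [0, 0, 1.5], "dr": [0, 0, 0], "jaw": 5},
    {"slide": [0, 0, 3], "dr": [0, 0, 0], "jaw": 5},
    {"slide": [0, 0, 5], "dr": [0, 0, 0], "jaw": 5},
    {"slide": [0, 0, 7], "dr": [0, 0, 0], "jaw": 5},
    {"slide": [0, 0, 9], "dr": [0, 0, 0], "jaw": 5},
    {"slide": [0, 0, 10.5], "dr": [0, 0, 0], "jaw": 5},
    {"slide": [0, 0, 12], "dr": [0, 0, 0], "jaw": 5},
    {"slide": [0, 0, 12], "dr": [0, 0, 0], "jaw": 5}
  ]
}}

```text
clock: 19.3
position: [579.8, 169.3, 243.6]
ee_rot: [0.71, -0.704, -0.002, 0.001]
contact_force: [0.7, 0.3, -4.3]
gripper_width: 10.0
grasp_force: 58.5
```

Call:
{"name": "step_arm", "arguments": {
  "motion": [
    {"slide": [0, 0, 0.5], "dr": [0, 0, 0], "jaw": 5},
    {"slide": [0, 0, 1], "dr": [0, 0, 0], "jaw": 5},
    {"slide": [0, 0, 1.5], "dr": [0, 0, 0], "jaw": 5},
    {"slide": [0, 0, 2], "dr": [0, 0, 0], "jaw": 5},
    {"slide": [0, 0, 2.5], "dr": [0, 0, 0], "jaw": 5},
    {"slide": [0, 0, 3], "dr": [0, 0, 0], "jaw": 5},
    {"slide": [0, 0, 3], "dr": [0, 0, 0], "jaw": 5},
    {"slide": [0, 0, 3], "dr": [0, 0, 0], "jaw": 5}
  ]
}}

```text
clock: 20.3
position: [579.8, 169.3, 240.8]
ee_rot: [0.71, -0.704, -0.001, 0.001]
contact_force: [-0.1, 0.4, -4.9]
gripper_width: 9.8
grasp_force: 58.5
```

Call:
{"name": "step_arm", "arguments": {
  "motion": [
    {"slide": [0, 0, 0.5], "dr": [0, 0, 0], "jaw": 5},
    {"slide": [0, 0, 1], "dr": [0, 0, 0], "jaw": 5},
    {"slide": [0, 0, 1.5], "dr": [0, 0, 0], "jaw": 5},
    {"slide": [0, 0, 2], "dr": [0, 0, 0], "jaw": 5},
    {"slide": [0, 0, 2], "dr": [0, 0, 0], "jaw": 5},
    {"slide": [0, 0, 2], "dr": [0, 0, 0], "jaw": 5},
    {"slide": [0, 0, 2], "dr": [0, 0, 0], "jaw": 5},
    {"slide": [0, 0, 2], "dr": [0, 0, 0], "jaw": 5}
  ]
}}

```text
clock: 21.3
position: [579.8, 169.3, 238.7]
ee_rot: [0.71, -0.704, -0.001, 0.001]
contact_force: [-0.7, 0.2, -3.9]
gripper_width: 10.0
grasp_force: 58.5
```

```bash
python3 - <<'E'
from h import *
go([]); print(arm.read_state()["wrist_torque"].round(2))
E
```

```text
at [579.8 169.3 238.7] f [-0.7  0.2 -3.9] w 10.0 g 58.5 t 21.3
[-0.13 -0.04 -0.01]
```

Call:
{"name": "step_arm", "arguments": {
  "motion": [
    {"slide": [0, 0, 0.5], "dr": [0, 0, 0], "jaw": 5},
    {"slide": [0, 0, 0.5], "dr": [0, 0, 0], "jaw": 5},
    {"slide": [0, 0, 1], "dr": [0, 0, 0], "jaw": 5},
    {"slide": [0, 0, 1], "dr": [0, 0, 0], "jaw": 5},
    {"slide": [0, 0, 1.5], "dr": [0, 0, 0], "jaw": 5},
    {"slide": [0, 0, 1.5], "dr": [0, 0, 0], "jaw": 5},
    {"slide": [0, 0, 1.5], "dr": [0, 0, 0], "jaw": 5},
    {"slide": [0, 0, 1.5], "dr": [0, 0, 0], "jaw": 5}
  ]
}}

```text
clock: 22.3
position: [579.9, 169.3, 237.5]
ee_rot: [0.71, -0.704, -0.001, 0.001]
contact_force: [0.2, -0.6, -2.9]
gripper_width: 9.9
grasp_force: 58.6
```

Call:
{"name": "step_arm", "arguments": {
  "motion": [
    {"slide": [0, 0, 0.5], "dr": [0, 0, 0], "jaw": 5},
    {"slide": [0, 0, 0.5], "dr": [0, 0, 0], "jaw": 5},
    {"slide": [0, 0, 1], "dr": [0, 0, 0], "jaw": 5},
    {"slide": [0, 0, 1], "dr": [0, 0, 0], "jaw": 5},
    {"slide": [0, 0, 1], "dr": [0, 0, 0], "jaw": 5},
    {"slide": [0, 0, 1], "dr": [0, 0, 0], "jaw": 5},
    {"slide": [0, 0, 1], "dr": [0, 0, 0], "jaw": 5},
    {"slide": [0, 0, 1], "dr": [0, 0, 0], "jaw": 5}
  ]
}}

```text
clock: 23.3
position: [580.0, 169.3, 236.7]
ee_rot: [0.71, -0.704, -0.001, 0.001]
contact_force: [0.4, -0.5, 3.7]
gripper_width: 9.8
grasp_force: 59.2
```

The hook carries the weight: vertical force went from -4.4 to +3.7, side force is about 0, and the tube height of 256 matches home. I'll ease off slightly and open.

Call:
{"name": "step_arm", "arguments": {
  "motion": [
    {"slide": [0, 0, -0.3], "dr": [0, 0, 0], "jaw": 5},
    {"slide": [0, 0, -0.3], "dr": [0, 0, 0], "jaw": 10},
    {"slide": [0, 0, -0.3], "dr": [0, 0, 0], "jaw": 12},
    {"slide": [0, 0, -0.3], "dr": [0, 0, 0], "jaw": 14},
    {"slide": [0, 0, -0.3], "dr": [0, 0, 0], "jaw": 16},
    {"slide": [0, 0, -0.3], "dr": [0, 0, 0], "jaw": 19},
    {"slide": [0, 0, -0.3], "dr": [0, 0, 0], "jaw": 23},
    {"slide": [0, 0, -0.3], "dr": [0, 0, 0], "jaw": 28}
  ]
}}

```text
clock: 24.3
position: [579.8, 169.4, 236.6]
ee_rot: [0.71, -0.704, -0.002, 0.001]
contact_force: [0.4, -0.3, -0.4]
gripper_width: 28.0
grasp_force: 0.0
```

```bash
python3 - <<'E'
from h import *
for n in C: cv2.imwrite(f"pics/{n}13.png",optics.get_image(n))
go([])
s=[cv2.imread(f"pics/side{k}.png") for k in(12,13)]
for i in s:print([b for b in blobs(i,(215,220,300,310)) if b[0]>200])
E
```

```text
at [579.8 169.3 236.6] f [ 0.1  0.6 -0.4] w 28.2 g 0.0 t 24.4
[(1194, [255.2, 265.5], [[225.89999389648438, 276.5], [248.89999389648438, 224.0], [288.79998779296875, 241.39999389648438], [265.79998779296875, 294.0]])]
[(1207, [255.1, 270.0], [[224.6999969482422, 274.1000061035156], [256.79998779296875, 234.8000030517578], [289.1000061035156, 261.29998779296875], [257.0, 300.5]])]
```

Force is zero and the pail hangs free. I'll open slightly more and retreat straight up.

Call:
{"name": "step_arm", "arguments": {
  "motion": [
    {"slide": [0, 0, 0], "dr": [0, 0, 0], "jaw": 34},
    {"slide": [0, 0, 0], "dr": [0, 0, 0], "jaw": 40},
    {"slide": [0, 0, -4], "dr": [0, 0, 0], "jaw": 42},
    {"slide": [0, 0, -12], "dr": [0, 0, 0], "jaw": 42},
    {"slide": [0, 0, -25], "dr": [0, 0, 0], "jaw": 42},
    {"slide": [0, 0, -40], "dr": [0, 0, 0], "jaw": 42},
    {"slide": [0, 0, -58], "dr": [0, 0, 0], "jaw": 42},
    {"slide": [0, 0, -78], "dr": [0, 0, 0], "jaw": 42}
  ]
}}

```text
clock: 25.4
position: [580.1, 169.2, 316.2]
ee_rot: [0.71, -0.704, -0.001, 0.0]
contact_force: [-0.5, 0.2, 0.3]
gripper_width: 42.0
grasp_force: 0.0
```

Call:
{"name": "step_arm", "arguments": {
  "motion": [
    {"slide": [0, 10, -20], "dr": [0, 0, 0], "jaw": 42},
    {"slide": [10, 40, -30], "dr": [0, 0, 0], "jaw": 42},
    {"slide": [30, 80, -40], "dr": [0, 0, 0], "jaw": 42},
    {"slide": [60, 110, -40], "dr": [0, 0, 0], "jaw": 42},
    {"slide": [100, 130, -40], "dr": [0, 0, 0], "jaw": 42},
    {"slide": [140, 130, -40], "dr": [0, 0, 0], "jaw": 42},
    {"slide": [180, 130, -40], "dr": [0, 0, 0], "jaw": 42},
    {"slide": [200, 130, -40], "dr": [0, 0, 0], "jaw": 42}
  ]
}}

```text
clock: 26.4
position: [451.6, -33.4, 356.3]
ee_rot: [0.709, -0.705, -0.001, -0.0]
contact_force: [1.4, 0.6, -1.1]
gripper_width: 42.3
grasp_force: 0.0
```

```bash
python3 - <<'E'
from h import *
for k in(14,15):
    s=optics.get_image("side");t=optics.get_image("top");cv2.imwrite(f"pics/side{k}.png",s);cv2.imwrite(f"pics/top{k}.png",t)
    print("side lid",[b for b in blobs(s,(215,230,300,310)) if b[0]>100]);print("top",[b for b in blobs(t,(140,150,240,240),60) if b[0]>40])
# expected if hanging level: lid top centre 82.5 below tube at (580,197.5,256.5)
c=np.array([580,197.5,174.]);print("expect",proj("side",c),proj("top",c),"tube",proj("top",c+[0,0,82.5]),"tube ends side",proj("side",c+[0,44,82.5]),proj("side",c+[0,-44,82.5]))
go([])
E
```

```text
side lid [(1070, [255.2, 270.6], [[224.8000030517578, 275.8999938964844], [248.1999969482422, 241.6999969482422], [283.20001220703125, 265.70001220703125], [259.79998779296875, 299.8999938964844]])]
top [(1637, [193.0, 194.5], [[159.5, 193.5], [192.5, 160.5], [225.5, 193.5], [192.5, 226.5]])]
side lid [(1079, [255.4, 270.7], [[232.0, 253.0], [276.0, 253.0], [276.0, 290.0], [232.0, 290.0]])]
top [(1640, [193.0, 194.5], [[161.0, 184.0], [203.39999389648438, 162.8000030517578], [224.1999969482422, 204.39999389648438], [181.8000030517578, 225.60000610351562]])]
expect [252.68833148 269.21876668] [190.94658534 192.04967668] tube [183.81277128 188.51373157] tube ends side [246.81872878 265.10549805] [255.67208192 235.14847401]
at [451.9 -31.9 355.6] f [-0.3 -0.4  0.1] w 41.7 g 0.0 t 26.6
```

```bash
python3 - <<'E'
from h import *
t=cv2.imread("pics/top15.png");s=cv2.imread("pics/side15.png")
def ell(im,box,n,k):
    x0,y0,x1,y1=box;m=(im[y0:y1,x0:x1].max(2)<50).astype('u1');q,l,st,c=cv2.connectedComponentsWithStats(m)
    i=1+st[1:,4].argmax();h=cv2.convexHull((np.argwhere(l==i)[:,::-1]+[x0,y0]).astype(np.int32))
    print(n,k,"ellipse",np.round(cv2.fitEllipse(h)[0],1),np.round(cv2.fitEllipse(h)[1],1),"bbox",cv2.boundingRect(h))
ell(t,(140,160,240,240),"top","now");ell(s,(222,245,300,310),"side","now")
ell(cv2.imread("pics/top0.png"),(285,195,335,248),"top","orig");ell(cv2.imread("pics/side0.png"),(275,190,325,232),"side","orig")
# white collar/lower body extents in side view
for n,im,b in(("side",s,(215,235,300,325)),("top",t,(150,150,235,240))):
    h=cv2.cvtColor(im,cv2.COLOR_BGR2HSV)[b[1]:b[3],b[0]:b[2]];w=(h[...,1]<60)&(h[...,2]>150)
    for r in range(b[1]+10,b[3],10):
        k=np.where(w[r-b[1]])[0]+b[0];print(n,r,k.min() if len(k) else None,k.max() if len(k) else None,end="; ")
    print()
for x in ([580,197.5,174],[580-61,197.5,174],[580+61,197.5,174],[580,197.5+61,174],[580,197.5-61,174],[580,197.5+68,148],[580,197.5-68,148],[580,197.5,78]):print(x,proj("side",np.array(x)).round(1),proj("top",np.array(x)).round(1))
E
```

```text
top now ellipse [192.2 193.7] [45.7 48.2] bbox (167, 171, 50, 46)
side now ellipse [254.1 269.1] [43.  44.8] bbox (232, 245, 45, 46)
top orig ellipse [310.  221.5] [43.1 43.2] bbox (289, 200, 43, 44)
side orig ellipse [299.2 210.3] [28.1 35.7] bbox (282, 197, 36, 28)
side 245 215 240; side 255 None None; side 265 None None; side 275 227 282; side 285 226 283; side 295 226 281; side 305 226 280; side 315 None None; 
top 160 181 234; top 170 181 234; top 180 None None; top 190 None None; top 200 167 167; top 210 171 172; top 220 183 230; top 230 None None; 
[580, 197.5, 174] [252.7 269.2] [190.9 192. ]
[519, 197.5, 174] [276.7 273.3] [191.2 217.5]
[641, 197.5, 174] [228.9 265.1] [190.7 166.8]
[580, 258.5, 174] [246.7 290.2] [165.5 192.6]
[580, 136.5, 174] [258.2 249.7] [216.4 191.5]
[580, 265.5, 148] [246.6 298.3] [165.3 193.6]
[580, 129.5, 148] [259.1 253.4] [220.7 192.5]
[580, 197.5, 78] [254.  289.3] [198.  195.5]
```

The lid centre is within about 1.5 px (roughly 3 mm) of the level-hang prediction in both views. It is steady and the arm is clear, so I'll hand in.

```bash
python3 -c "
from bench import arm
print(arm.job_done())"
```

```text
the job is handed in; nothing more can be done
None
```

The pail hangs on the hook and looks level in both camera views, with the arm clear, and I handed the job in at about 27 s; one early push tipped the pail about 4° before it settled back into place, and I finished the swing with the bail clamped.

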